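# Pop a dark dowel and trap it on the ramp

## Robot

A 6-joint arm with a two-finger parallel gripper is mounted at the origin on the work surface. World frame = base frame: x ahead of the robot, y to its left, z up, the work surface at z = 0. Lengths are in m, angles in rad, forces in N, time in s.
With the tool pointing down it reaches from about 0.25 to 0.85 m from the base axis. Payload 12.5 kg.
Tool frame: the origin (TCP) lies midway between the tips of the shut fingers; the grasp point (between the pads) lies 19 mm behind it; z points along the fingers, y is the direction in which the jaws open and shut (so a half turn about z gives the same grasp; the last joint's range is limited). The gripper opens to 93 mm and grips with 3 to 60 N. Pads are 15 mm wide; open, the fingers measure 128 mm over their backs; the gripper's body (75 mm by 188 mm) begins 65 mm behind the grasp point.
Start: joints at [1.221, 0.351, 1.652, -0, 1.139, -0.085], TCP at [0.144, 0.531, 0.219] pointing down, gripper open.
Joint ranges: [-2.75, 2.75], [-0.79, 2.1], [0.01, 2.65], [-1.57, 4.71], [0.07, 3.14], [-2.87, 2.87]. Speed limits (rad/s): [2.22, 2.22, 2.79, 3.14, 3.14, 3.14].

## Interface

Orientations are given as [roll, pitch, yaw] about the fixed x, y, z axes, in that order (R = Rz(yaw) Ry(pitch) Rx(roll)).
In Python, from rig import monitor, grab_frame, bot gives the robot as it stands.
- The arm moves only by the shell command python3 -m jog 'ROWS' [FORCE]. ROWS is text: rows parted by semicolons, each of 7 numbers parted by spaces: the turn, a rotation vector about the tool's x, y, z in rad, then the shift along the tool's x, y, z in m, then the opening, from 0 (shut) to 1 (fully open). A call has exactly 10 rows; each row is the pose to reach, as a shift and turn from the pose measured when the call began, along the tool's axes at that moment; what a row does not reach only later rows make up. A row lasts 1/10 s, in which the tool goes at most 50 mm and 8.59 degrees, less where a joint would pass 70% of its speed; a pose out of reach is approached as far as the arm can. A call with a gripper value outside its range is refused whole. The fingers move at their own pace and stop on an object; FORCE is the grip in N (left out, the last holds). Time passes only in rows, so rows that repeat a pose let the fingers close, or fill a call up. It gives the time, the measured TCP pose, the force and the opening at its end, in the units of the state.
- monitor.observe(): the state, without advancing time (a new reading comes with each control period).
- grab_frame(name): name is "side" or "top" or "wrist"; returns a dict with "color" (400x640x3 uint8, blue, green, red), "depth" (400x640 float32, m along the optical axis (not along the pixel's ray), 0 where there is no reading), "K" (3x3 intrinsics, pixels), "extrinsics" (4x4, takes a point from world to camera coordinates); the wrist camera has in their place "mount" (4x4, takes a point from camera to tool coordinates, whose origin is the TCP and whose axes are the flange's). Camera axes: x right, y down, z forward; pixel columns grow to the right and rows downward; lengths in m; the calibration is good to about 2 mm. The wrist camera is an equidistant fisheye: a pixel r from the principal point sees the ray r / f radians off the axis. A picture is of the moment at which its call begins: read the wrist's pose just before it.
- bot.job_done(): hands the job in, once; it reports no verdict.
The state is a dict: "t": time; "qpos": joint angles; "joint_vel": joint speeds; "effort": joint torques, N m; "tcp_pos": TCP position; "orientation": TCP orientation; "ft_force": force on the tool from outside, world axes, zero at the start; "moment": the same for the moment, N m; "gripper_width": finger opening in m.
Only numpy, scipy, OpenCV 4.12 (cv2) and the standard library are available. Lean on these libraries where they do the work, as an engineer would, in place of code of your own. Each camera call takes 0.05 s, during which the arm holds its last target.

## Task

Serve the dark dowel for the next joint: with one fingertip press the orange key of the dispenser that holds the dark dowel fully down, so that the dowel pops right out of its pocket, and stop it on the ramp with your other finger before it rolls off the end of the ramp. Only touch, never pinch or lift the dowel or jam it hard, and finish while still holding: key down under one finger, dowel resting on the ramp against the other. Leave the other dispenser, its pale dowel and everything else on the bench alone.

Things in the scene. Friction and masses are not known exactly. Their poses are not given: they have to be found in the camera images.
- dispenser_dark: green dowel dispenser fixed to the bench, holding the dark dowel; steel foot 150 x 110 mm. Origin: under the centre of the dowel pocket, at bench level. +x points down the ramp, y along the dowel, z up. In mm along x: orange key -50..-20, thin back stop -20..-11 (57 high), open pocket -11..+11, ramp +11..+79 with an open lower end. Foot -70..+80. Side walls at y = +-38..45 stand 12 above the ramp
- key_dark_top (a point): centre of the top face of the orange spring key of the dispenser with the dark dowel. The key is 30 mm (dispenser x) by 42 mm (y), at dispenser x = -35 mm, y = 0; its top stands 59 mm above the bench when up and 49 mm when fully down; the housing below it is 40 mm high
- key_dark (a joint): travel of the dark-dowel dispenser's key: 0 = up, 0.010 m = fully down; spring: 2 N to start, 6 N fully down
- dowel_dark: dark brown wooden dowel, plain cylinder 20 mm in diameter, 70 mm long, about 22 g; origin at its centre (half-way along its axis), its own y axis lies along its length. At the start it lies in its dispenser's pocket, its centre 54 mm above the bench, its top 64 mm
- ramp_dark (a point): point on the white ramp surface at dispenser x = +45 mm, y = 0, 45 mm above the bench. The ramp slopes 8 degrees: its surface is 51 mm - 0.14 x high. A popped dowel rolls down it (+x) in under half a second and drops off the end unless a finger already stands in its way: facing side at dispenser x = 33 to 70 mm (nearer jams it in the pocket), tip at most 9 mm above the surface
- pocket_dark (a point): centre of the pocket's mouth, 51 mm above the bench. Pressing the key raises a steel plate in the pocket's floor by the same amount; at 6 to 9 mm of travel the dowel comes level with the ramp and rolls off along +x. With the key fully down, an equally long second finger is 2 to 8 mm above the ramp at dispenser x = 33 to 70 mm
- dispenser_pale: green dowel dispenser fixed to the bench, holding the pale dowel; steel foot 150 x 110 mm. Same make and dimensions as the dark dowel's dispenser; not to be used. Origin and axes as there
- key_pale (a joint): travel of the pale-dowel dispenser's key: 0 = up, 0.010 m = fully down; spring: 2 N to start, 6 N fully down
- dowel_pale: pale beech wooden dowel, plain cylinder 20 mm in diameter, 70 mm long, about 22 g; origin at its centre (half-way along its axis), its own y axis lies along its length. At the start it lies in its dispenser's pocket, its centre 54 mm above the bench, its top 64 mm
- glue_bottle: white glue bottle, 60 mm diameter, 170 mm tall, bystander; origin at its underside
- mallet: hammer lying on the bench, bystander; about 260 mm long along its x axis
- screwdriver: screwdriver lying on the bench, bystander; about 200 mm long along its x axis
- tape_measure: yellow tape measure 65 x 35 x 60 mm, bystander; origin at its underside
- offcut: brown wood offcut 140 x 45 x 28 mm, bystander; origin at its underside
- oak_block: pale wood block 70 x 50 x 40 mm, bystander; origin at its underside
- dowel_cup: open steel cup 80 mm in diameter, 90 mm tall, bystander; origin at its underside
There are look-alikes about, which are no part of the job. Leave any pink or red look-alike of the dispenser_dark alone.

How it is judged:
On the way, in this order (a step that is already met when the one before it is completed fails the run):
1. the key is pressed by a finger while the dark dowel is still in its pocket (value of joint key_dark above 0.003 m and contact force between the fingers and key_dark above 1 N and x of dowel_dark in the frame of dispenser_dark below 0.012 m).
2. the popped dowel lies against the other finger on the ramp, the key still down (value of joint key_dark above 0.007 m and x of dowel_dark in the frame of dispenser_dark between 0.016 and 0.078 m and z of dowel_dark in the frame of dispenser_dark between 0.046 and 0.066 m and contact force between the fingers and dowel_dark above 0.003 N and contact force between the fingers and key_dark above 1 N), for 0.3 s.
At the end, for the whole second after the job is handed in: The dark dowel's key is held at least 7 mm down by a finger (more than 1 N), and the dark dowel lies still on the ramp, out of its pocket and touching a finger (centre 16 to 78 mm down the ramp from the pocket's centre, 46 to 66 mm above the bench); the pale dowel and its key are where they were (all of step 2 and linear speed of dowel_dark below 0.02 m/s and distance of dowel_pale from where it was at the start of the episode below 0.008 m and value of joint key_pale below 0.003 m); the arm keeps its last pose, push and grip.
It fails at once if the dark dowel is lifted off its dispenser (z of dowel_dark in the frame of dispenser_dark above 0.078 m).
It fails at once if the dark dowel rolls off the ramp (z of dowel_dark in the frame of dispenser_dark below 0.04 m or x of dowel_dark in the frame of dispenser_dark above 0.085 m).
It fails at once if the dark dowel is taken out without the key (x of dowel_dark in the frame of dispenser_dark above 0.014 m and value of joint key_dark below 0.003 m).
It fails at once if the dark dowel is pinched or jammed with more than 12 N (contact force between the fingers and dowel_dark above 12 N).
It fails at once if the other dispenser's key or dowel, or a bystander, is disturbed (key 4 mm, dowel 10 mm, bystander 15 mm) (distance of dowel_pale from where it was at the start of the episode above 0.01 m or value of joint key_pale above 0.004 m or distance of any of glue_bottle, mallet, screwdriver, tape_measure, offcut, oak_block, dowel_cup from where it was at the start of the episode above 0.015 m).
It also fails if it takes over 32 s, if anything falls off the work surface, if the arm or the gripper's body presses on something with over 40 N, if the wrist force passes 120 N, or if a joint passes its speed limit or range.

## Working session

There is one attempt and no reset: what is moved stays moved. The work goes in short steps, Python scripts to look and compute and a shell command to move; the robot and the scene stay as the last step left them, time stands still between calls to the robot, and variables do not carry over. Pictures are saved under pics/ and viewed, and the job is handed in when it is done.

```bash
ls; mkdir -p pics
python3 - <<'E'
from rig import monitor, grab_frame, bot
import cv2, numpy as np, pickle
print(monitor.observe())
for n in("top","side","wrist"):
    f=grab_frame(n); cv2.imwrite(f"pics/{n}0.png",f["color"]); pickle.dump(f,open(f"{n}0.pkl","wb"))
    print(n,f["K"],f.get("extrinsics",f.get("mount")))
E
```

```text
pics
{'t': 0.0, 'qpos': array([ 1.22139624e+00,  3.51228953e-01,  1.65243954e+00, -2.91648747e-06,
        1.13907424e+00, -8.46189647e-02]), 'joint_vel': array([ 0.00039989,  0.00030106, -0.00123246, -0.00039197,  0.0008881 ,
        0.00073616]), 'effort': array([-8.97707232e-04, -4.97326112e+01, -2.85259116e+01,  6.98919827e-02,
        2.57039740e-02, -1.06456855e-04]), 'tcp_pos': array([0.14380123, 0.53051014, 0.21809954]), 'orientation': array([-3.14044647e+00, -9.45643962e-05,  2.87681270e+00]), 'ft_force': array([ 0.62847838, -0.17994698, -0.00846166]), 'moment': array([-0.01877237, -0.01470442, -0.00181121]), 'gripper_width': 0.09342410892990836}
top [[362.69112977   0.         313.97936131]
 [  0.         362.69112977 200.70140155]
 [  0.           0.           1.        ]] [[-0.0111035  -0.99993373  0.00304099 -0.07443676]
 [-0.99553755  0.01076957 -0.09374969  0.54237582]
 [ 0.09371073 -0.00406837 -0.99559115  1.1136149 ]
 [ 0.          0.          0.          1.        ]]
side [[401.87498436   0.         322.68628959]
 [  0.         401.87498436 194.81627387]
 [  0.           0.           1.        ]] [[-0.99593408 -0.09001954  0.00343432  0.53417334]
 [-0.04600623  0.47547493 -0.87852548  0.14148954]
 [ 0.07745153 -0.87511146 -0.47768315  1.11766239]
 [ 0.          0.          0.          1.        ]]
wrist [[309.70691629   0.         318.13249154]
 [  0.         309.70691629 199.40597511]
 [  0.           0.           1.        ]] [[-3.49566170e-04 -9.65332247e-01 -2.61024004e-01  7.13041320e-02]
 [ 9.99999496e-01 -9.17629701e-05 -9.99847661e-04  5.59903885e-05]
 [ 9.41232851e-04 -2.61024222e-01  9.65331792e-01 -1.65594753e-01]
 [ 0.00000000e+00  0.00000000e+00  0.00000000e+00  1.00000000e+00]]
```

View pics/top0.png

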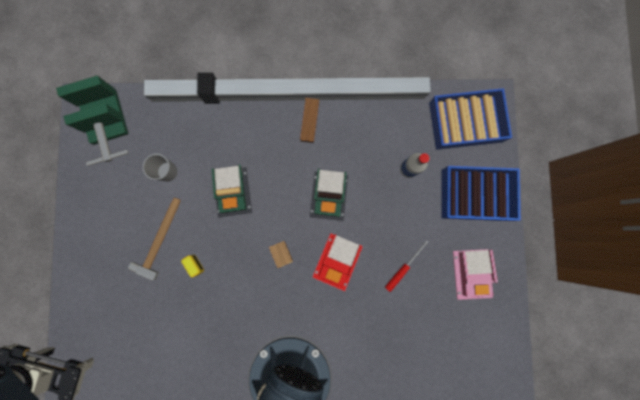

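View pics/side0.png

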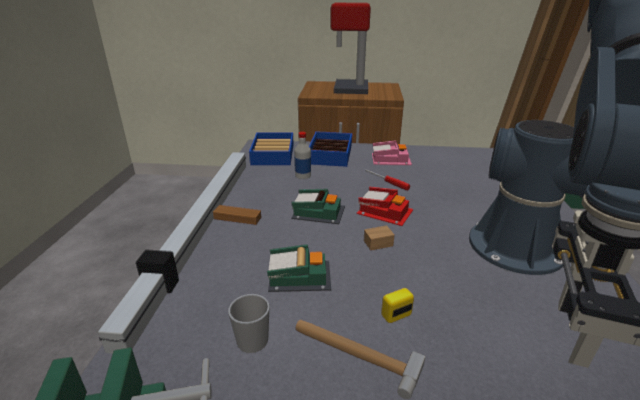

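View pics/wrist0.png

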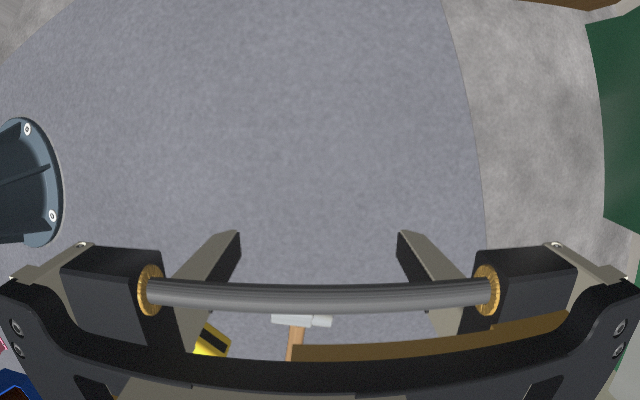

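The top view shows two green dispensers: the dark dowel's at about (328,193) and the pale one's at (230,190). The red (338,262) and pink (475,275) ones are look-alikes. I'll measure the dark dispenser next.

```bash
cat > h.py <<'E'
import numpy as np, cv2
def ray(f,u,v,z):
    K=f["K"];E=f["extrinsics"];R=E[:3,:3];t=E[:3,3]
    d=R.T@np.linalg.solve(K,[u,v,1.]);c=-R.T@t
    return c+d*(z-c[2])/d[2]
def proj(f,p):
    q=f["extrinsics"][:3,:3]@np.array(p)+f["extrinsics"][:3,3];q=f["K"]@q;return q[:2]/q[2]
def orange(f,box):
    x0,y0,x1,y1=box; hsv=cv2.cvtColor(f["color"],cv2.COLOR_BGR2HSV)
    m=cv2.inRange(hsv,(8,180,140),(20,255,255));k=np.zeros_like(m);k[y0:y1,x0:x1]=m[y0:y1,x0:x1];return k
def white(f,box):
    x0,y0,x1,y1=box; hsv=cv2.cvtColor(f["color"],cv2.COLOR_BGR2HSV)
    m=cv2.inRange(hsv,(0,0,150),(180,50,255));k=np.zeros_like(m);k[y0:y1,x0:x1]=m[y0:y1,x0:x1];return k
E
python3 - <<'E'
import pickle,cv2,numpy as np
from h import *
f=pickle.load(open("top0.pkl","rb"));g=pickle.load(open("side0.pkl","rb"))
def cen(m):
    M=cv2.moments(m,True);c=max(cv2.findContours(m,0,1)[0],key=cv2.contourArea);return M["m10"]/M["m00"],M["m01"]/M["m00"],M["m00"],cv2.minAreaRect(c)
for n,fr,bo in(("top",f,(305,160,355,225)),("side",g,(285,180,345,225))):
    o=cen(orange(fr,bo));w=cen(white(fr,bo));print(n,o,w)
    ko=ray(fr,o[0],o[1],.059);r=ray(fr,w[0],w[1],.045);print(ko,r,np.degrees(np.arctan2(*(r-ko)[[1,0]])),np.linalg.norm((r-ko)[:2]))
a=cv2.resize(f["color"][155:230,295:365],None,fx=8,fy=8,interpolation=2);b=cv2.resize(g["color"][175:235,280:355],None,fx=8,fy=8,interpolation=2)
cv2.imwrite("pics/za.png",a);cv2.imwrite("pics/zb.png",b)
E
```

```text
top (327.51, 206.32, 100.0, ((327.5, 206.5), (9.0, 11.0), 90.0)) (330.373417721519, 181.02742616033754, 474.0, ((330.3902587890625, 180.98780822753906), (23.521915435791016, 20.208972930908203), 6.340191841125488))
[ 0.5207576  -0.12123998  0.059     ] [ 0.6004753  -0.13185538  0.045     ] -7.585017982883646 0.0804213850269348
side (330.88524590163934, 197.9016393442623, 61.0, ((331.0, 198.00001525878906), (8.854375839233398, 6.957010269165039), 18.43494987487793)) (306.10738255033556, 197.08053691275168, 149.0, ((306.04705810546875, 197.11175537109375), (7.286167621612549, 22.472076416015625), 85.60128784179688))
[ 0.52197206 -0.118143    0.059     ] [ 0.60172676 -0.14120165  0.045     ] -16.12561941367577 0.08302116290297232
```

View pics/za.png

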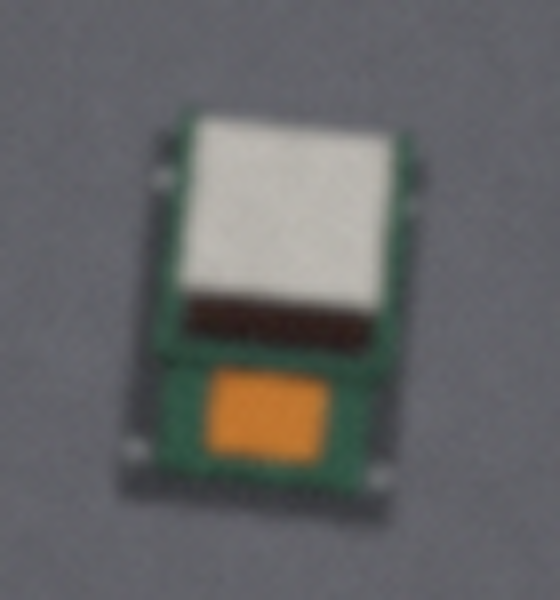

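View pics/zb.png

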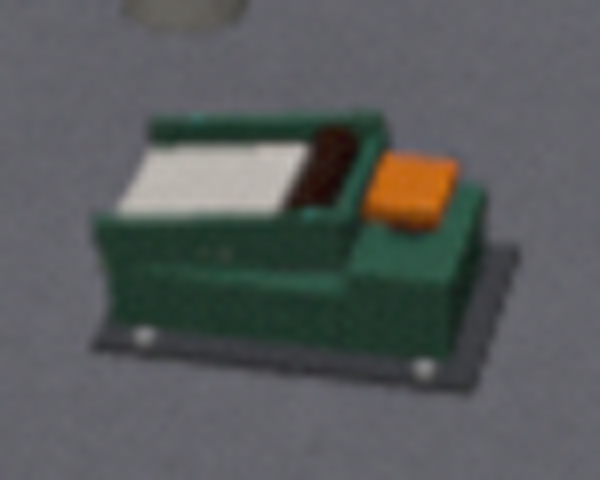

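```bash
cat >> h.py <<'E'
from scipy.spatial.transform import Rotation as Ro
def delta(s,p,yaw):
    R0=Ro.from_euler("xyz",s["orientation"]);R1=Ro.from_euler("xyz",[np.pi,0,yaw])
    return (R0.inv()*R1).as_rotvec().round(4),(R0.inv().apply(np.array(p)-s["tcp_pos"])).round(4)
E
python3 - <<'E'
from h import *; from rig import monitor
s=monitor.observe()
print(delta(s,[.569,-.127,.17],np.radians(83)))
print(delta(s,[.42,.15,.2],np.radians(120)))
E
```

```text
(array([-8.0000e-04,  5.0000e-04,  1.4282e+00]), array([-0.5825, -0.5234,  0.0486]))
(array([-8.000e-04,  2.000e-04,  7.824e-01]), array([-0.3662, -0.2951,  0.0185]))
```

```bash
python3 -m jog '0 0 0.05 -0.02 -0.018 0 0.84; 0 0 0.14 -0.055 -0.05 0.003 0.84; 0 0 0.23 -0.09 -0.08 0.006 0.84; 0 0 0.33 -0.13 -0.117 0.01 0.84; 0 0 0.43 -0.17 -0.153 0.014 0.84; 0 0 0.53 -0.21 -0.189 0.018 0.84; 0 0 0.63 -0.25 -0.225 0.02 0.84; 0 0 0.72 -0.29 -0.26 0.02 0.84; 0 0 0.8 -0.32 -0.288 0.02 0.84; 0 0 0.86 -0.35 -0.315 0.02 0.84' 10
python3 - <<'E'
from h import *; from rig import monitor
s=monitor.observe()
print(s["gripper_width"],delta(s,[.569,-.127,.17],np.radians(83)))
E
```

```text
t: 1.15
tcp_pos: [0.3993, 0.1338, 0.1986]
orientation: [-3.141, 0.001, 2.014]
ft_force: [-0.1, 1.2, -0.2]
gripper_width: 0.0783
0.07828246052064312 (array([-2.000e-04,  7.000e-04,  5.649e-01]), array([-0.3083,  0.0416,  0.0287]))
```

```bash
python3 -m jog '0 0 0.05 -0.025 0.003 0 0.84; 0 0 0.12 -0.06 0.008 0.003 0.84; 0 0 0.19 -0.1 0.013 0.006 0.84; 0 0 0.26 -0.14 0.019 0.01 0.84; 0 0 0.33 -0.18 0.024 0.014 0.84; 0 0 0.4 -0.22 0.03 0.018 0.84; 0 0 0.47 -0.26 0.035 0.022 0.84; 0 0 0.53 -0.29 0.039 0.026 0.84; 0 0 0.565 -0.308 0.042 0.029 0.84; 0 0 0.565 -0.308 0.042 0.029 0.84'
python3 - <<'E'
from h import *; from rig import monitor,grab_frame
import pickle
s=monitor.observe();f=grab_frame("wrist");cv2.imwrite("pics/w1.png",f["color"]);pickle.dump((s,f),open("w1.pkl","wb"))
print(s["gripper_width"],delta(s,[.569,-.127,.17],np.radians(83)))
E
```

```text
t: 2.15
tcp_pos: [0.5696, -0.1281, 0.1688]
orientation: [-3.141, 0.001, 1.446]
ft_force: [0.1, 0.9, 0.6]
gripper_width: 0.0781
0.07805429155902195 (array([-0.0008,  0.0007, -0.0026]), array([ 0.001 , -0.0007, -0.0012]))
```

View pics/w1.png

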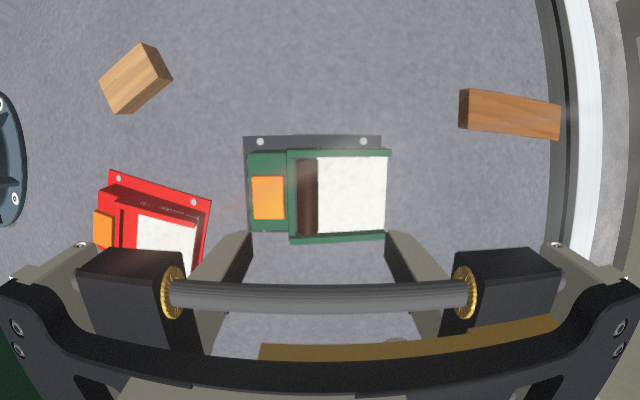

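The wrist view shows the whole dispenser: key at (268,197), dark dowel at (307,197), ramp at (351,195). The finger ends are near (240,235) and (400,235). I'll refine the pose from this.

```bash
cat >> h.py <<'E'
def wray(s,f,u,v,z):
    K=f["K"];d=np.array([u-K[0,2],v-K[1,2]])/K[0,0];r=np.hypot(*d)
    dc=np.array([*(d/r*np.sin(r)),np.cos(r)])
    M=f["mount"];R=Ro.from_euler("xyz",s["orientation"]).as_matrix()
    dw=R@M[:3,:3]@dc;c=R@M[:3,3]+s["tcp_pos"]
    return c+dw*(z-c[2])/dw[2]
E
python3 - <<'E'
from h import *; import pickle
s,f=pickle.load(open("w1.pkl","rb"))
def big(m):return max(cv2.findContours(m,0,1)[0],key=cv2.contourArea)
o=orange(f,(245,165,295,225)); w=white(f,(310,150,392,240))
for n,m,z in(("key",o,.059),("ramp",w,.045)):
    c=big(m);P=cv2.approxPolyDP(c,4,True)[:,0]
    print(n,cv2.contourArea(c),P.tolist())
    for p in P: print(wray(s,f,*p,z if n=="key" else .045).round(4))
    M=cv2.moments(c);print("cen",wray(s,f,M["m10"]/M["m00"],M["m01"]/M["m00"],z).round(4), cv2.minAreaRect(c))
R=Ro.from_euler("xyz",s["orientation"])
cv2.imwrite("pics/w1z.png",cv2.resize(f["color"][120:300,190:450],None,fx=3,fy=3,interpolation=2))
# expected pixel of tip points in tool frame
M=f["mount"];K=f["K"]
for x in(-.0075,.0075):
  for y in(-.0565,-.039,.039,.0565):
    c=M[:3,:3].T@(np.array([x,y,0])-M[:3,3]);th=np.arctan2(np.hypot(*c[:2]),c[2]);q=c[:2]/np.hypot(*c[:2])*th*K[0,0]+K[:2,2];print(x,y,q.round(1))
E
```

```text
Traceback (most recent call last):
ValueError: max() iterable argument is empty
```

```bash
sed -i 's/(8,180,140),(20/(8,120,140),(24/' h.py
python3 - <<'E'
from h import *; import pickle
s,f=pickle.load(open("w1.pkl","rb"))
def big(m):return max(cv2.findContours(m,0,1)[0],key=cv2.contourArea)
o=orange(f,(245,165,295,225)); w=white(f,(310,150,392,240))
for n,m,z in(("key",o,.059),("ramp",w,.045)):
    c=big(m);P=cv2.approxPolyDP(c,4,True)[:,0]
    print(n,cv2.contourArea(c),P.tolist())
    for p in P: print(wray(s,f,*p,z if n=="key" else .045).round(4))
    M=cv2.moments(c);print("cen",wray(s,f,M["m10"]/M["m00"],M["m01"]/M["m00"],z).round(4), cv2.minAreaRect(c))
R=Ro.from_euler("xyz",s["orientation"])
cv2.imwrite("pics/w1z.png",cv2.resize(f["color"][120:300,190:450],None,fx=3,fy=3,interpolation=2))
M=f["mount"];K=f["K"]
for x in(-.0075,.0075):
  for y in(-.0565,-.039,.039,.0565):
    c=M[:3,:3].T@(np.array([x,y,0])-M[:3,3]);th=np.arctan2(np.hypot(*c[:2]),c[2]);q=c[:2]/np.hypot(*c[:2])*th*K[0,0]+K[:2,2];print(x,y,q.round(1))
E
```

```text
key 1333.5 [[252, 176], [254, 218], [282, 219], [283, 177]]
[ 0.5126 -0.1011  0.059 ]
[ 0.5072 -0.1414  0.059 ]
[ 0.5339 -0.1456  0.059 ]
[ 0.541  -0.1059  0.059 ]
cen [ 0.5241 -0.1222  0.059 ] ((267.5904235839844, 197.032470703125), (44.93563461303711, 32.22945022583008), 87.95458984375)
ramp 5511.5 [[315, 156], [318, 232], [391, 228], [391, 157], [358, 156], [361, 152]]
[ 0.5719 -0.0923  0.045 ]
[ 0.5652 -0.1681  0.045 ]
[ 0.6392 -0.1737  0.045 ]
[ 0.644  -0.1016  0.045 ]
[ 0.6122 -0.0972  0.045 ]
[ 0.6155 -0.0937  0.045 ]
cen [ 0.6049 -0.1321  0.045 ] ((353.66619873046875, 191.1410369873047), (80.98501586914062, 75.96672058105469), 88.8982925415039)
-0.0075 -0.0565 [223.9 254.5]
-0.0075 -0.039 [251.6 255.3]
-0.0075 0.039 [381.9 255.4]
-0.0075 0.0565 [409.7 254.5]
0.0075 -0.0565 [221.3 231.6]
0.0075 -0.039 [249.7 232.1]
0.0075 0.039 [383.7 232.1]
0.0075 0.0565 [412.3 231.5]
```

View pics/w1z.png

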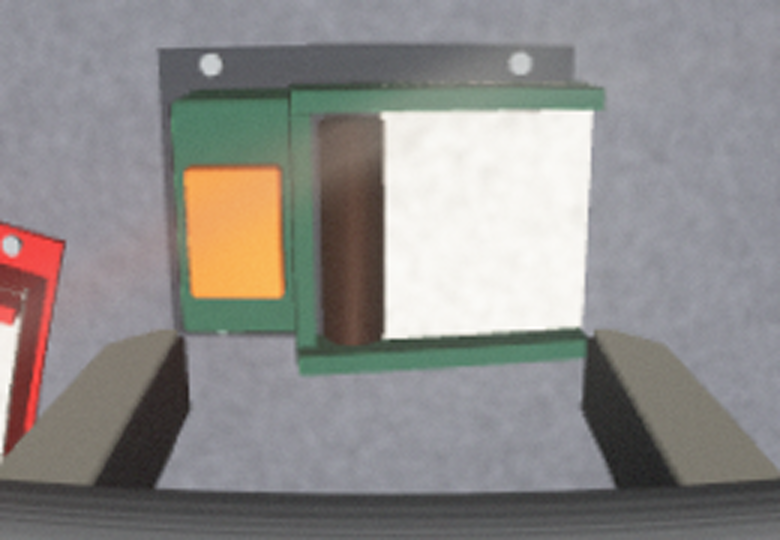

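Wrist, top and side agree to about 2 to 3 mm, and the TCP is already over the right spot: the planned key finger inner face is at dispenser x≈-26 and the ramp finger face at ≈+52. I'll descend to just above the key.

```bash
python3 -m jog '0 0 0 0 0 0.012 0.84; 0 0 0 0 0 0.03 0.84; 0 0 0 0 0 0.045 0.84; 0 0 0 0 0 0.06 0.84; 0 0 0 0 0 0.075 0.84; 0 0 0 0 0 0.085 0.84; 0 0 0 0 0 0.093 0.84; 0 0 0 0 0 0.099 0.84; 0 0 0 0 0 0.103 0.84; 0 0 0 0 0 0.103 0.84'
python3 - <<'E'
from h import *; from rig import monitor,grab_frame
s=monitor.observe();f=grab_frame("side");w=grab_frame("wrist")
cv2.imwrite("pics/s2.png",cv2.resize(f["color"][140:240,260:380],None,fx=6,fy=6,interpolation=2));cv2.imwrite("pics/w2.png",w["color"])
print(delta(s,[.5696,-.1276,.05],np.radians(83)))
E
```

```text
t: 3.2
tcp_pos: [0.5688, -0.1269, 0.0658]
orientation: [-3.14, 0.0, 1.448]
ft_force: [0.4, 0.2, -0.7]
gripper_width: 0.0782
(array([-0.0015,  0.0004, -0.0006]), array([-0.0006,  0.0009,  0.0158]))
```

View pics/s2.png

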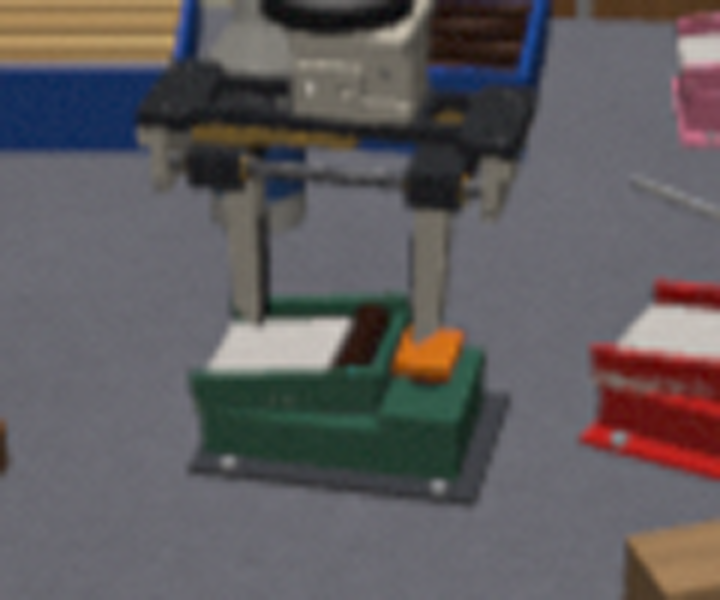

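View pics/w2.png

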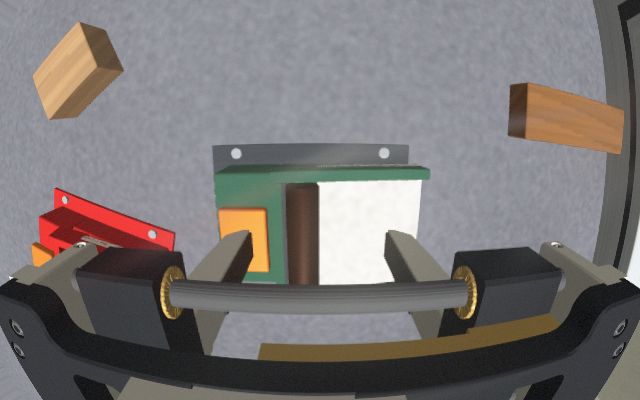

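Both views show the key finger over the key, clear of the back stop, and the other finger standing over the mid-ramp. I'll press slowly.

```bash
python3 -m jog '0 0 0 0 0 0.003 0.84; 0 0 0 0 0 0.006 0.84; 0 0 0 0 0 0.008 0.84; 0 0 0 0 0 0.01 0.84; 0 0 0 0 0 0.0115 0.84; 0 0 0 0 0 0.013 0.84; 0 0 0 0 0 0.0145 0.84; 0 0 0 0 0 0.016 0.84; 0 0 0 0 0 0.0165 0.84; 0 0 0 0 0 0.0165 0.84'
python3 - <<'E'
from h import *; from rig import monitor,grab_frame
s=monitor.observe();f=grab_frame("side");w=grab_frame("wrist")
cv2.imwrite("pics/s3.png",cv2.resize(f["color"][140:240,260:380],None,fx=6,fy=6,interpolation=2));cv2.imwrite("pics/w3.png",w["color"])
print(s["tcp_pos"],s["ft_force"])
E
```

```text
t: 4.3
tcp_pos: [0.5691, -0.127, 0.05]
orientation: [-3.141, 0.001, 1.448]
ft_force: [-0.8, -0.3, 5.7]
gripper_width: 0.0781
[ 0.56914785 -0.12702719  0.04996245] [-0.76690053 -0.28412345  5.65834701]
```

View pics/s3.png

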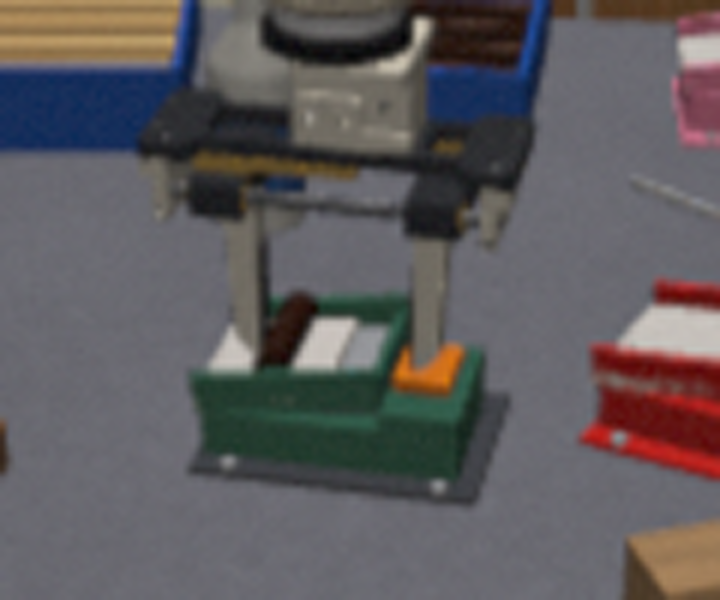

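View pics/w3.png

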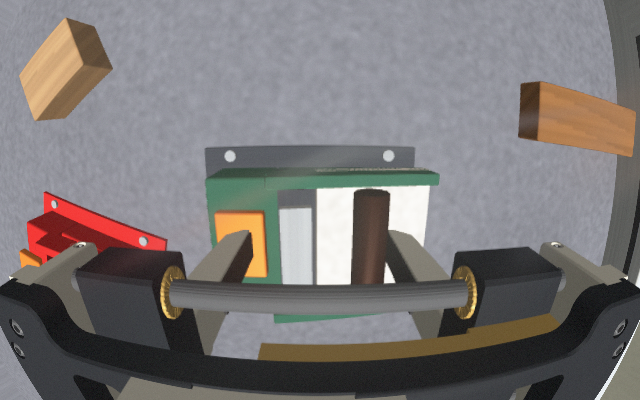

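The dowel has popped and rests against the ramp finger (wrist view, dowel at (370,235) and finger face at (388,240)). The key is nearly bottomed at about 5.7 N. I'll add a small push to bring it fully down and let things settle.

```bash
python3 -m jog '0 0 0 0 0 0.0005 0.84; 0 0 0 0 0 0.001 0.84; 0 0 0 0 0 0.0015 0.84; 0 0 0 0 0 0.002 0.84; 0 0 0 0 0 0.002 0.84; 0 0 0 0 0 0.002 0.84; 0 0 0 0 0 0.002 0.84; 0 0 0 0 0 0.002 0.84; 0 0 0 0 0 0.002 0.84; 0 0 0 0 0 0.002 0.84'
python3 - <<'E'
from h import *; from rig import monitor,grab_frame
s=monitor.observe();f=grab_frame("side");w=grab_frame("wrist")
cv2.imwrite("pics/s4.png",cv2.resize(f["color"][140:240,260:380],None,fx=6,fy=6,interpolation=2));cv2.imwrite("pics/w4.png",w["color"])
print(s["tcp_pos"],s["ft_force"])
E
```

```text
t: 5.4
tcp_pos: [0.5692, -0.127, 0.0491]
orientation: [-3.141, 0.001, 1.448]
ft_force: [-4.0, 1.6, 16.6]
gripper_width: 0.0781
[ 0.56923938 -0.12704038  0.04905297] [-4.01602994  1.62976743 16.60093851]
```

View pics/w4.png

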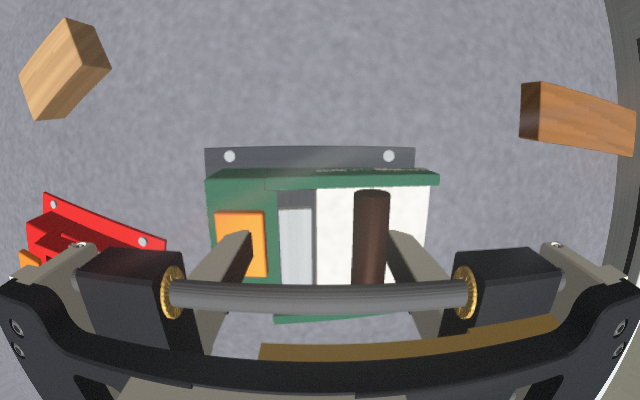

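View pics/s4.png

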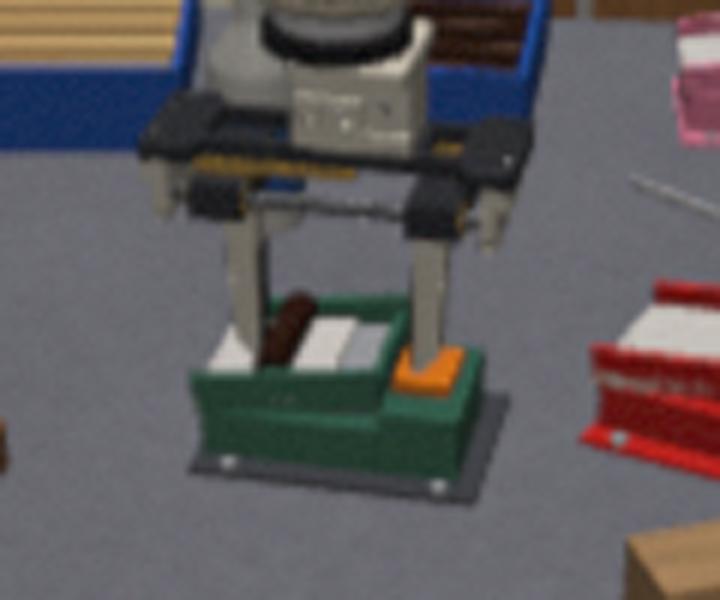

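Run:
```python
from rig import monitor,bot
s=monitor.observe();print(s["t"],s["ft_force"],s["tcp_pos"])
print(bot.job_done())
```

```text
5.5 [-4.6123204   1.19089574 16.8878219 ] [ 0.56923353 -0.12705668  0.04905371]
the job is handed in; nothing more can be done
None
```

The dark dowel is out of its pocket and resting on the ramp against one finger, with the other finger holding the key fully down. I handed the job in at t = 5.5 s; no verdict is reported.

- **Key:** the tip stood at z = 0.049 m, which is the key's bottom, with a steady upward force of about 17 N.
- **Dowel:** in the last wrist and side pictures it lies against the ramp finger and has hardly moved since the picture a second before. I judged the contact between dowel and finger from the pictures alone, because its force is too small to read at the wrist.
- **Position checks:** the wrist camera placed the key and ramp about 3 to 4 mm further along world x than the top camera did. I used a value in between, and the fingers landed clear of the back stop and within the allowed stretch of ramp.
- **Other objects:** the arm passed well above everything else and only touched the dark dispenser. I took no separate final picture of the pale dispenser.

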